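# Clamp a clog in the shoe-care stand with the indexed heel carriage

### The job

The clog stands loose in the shoe-care stand on the hall bench: clamp it for scrubbing. Pull up the plunger knob, slide the heel carriage forward until its sprung pad has pushed the clog home into the toe stop and is itself pressed in about half-way - never driven hard against its end - then feel for the nearest hole and let the plunger drop fully into it, so that the carriage stays locked when you let go. Leave the other things on the bench where they are.

Things in the scene. Friction and masses are not known exactly. Their poses are not given: they have to be found in the camera images.
- stand: Shoe-care stand, fixed: plywood board 530 x 120 x 18 mm (x -45 to 485, y -60 to 60 mm; the clog stands on its top, z 18 mm) with an aluminium rail (x -44 to 130 mm, 50 mm wide, top z 30 mm). Origin: on the bench, under the plunger's axis when the carriage is at its zero near the rear end; +x along the rail to the toe stop, +z up.
- rail_end (a point): Front end of the rail, its top, at stand x 130, z 30 mm. On the rail lies the index strip: steel, 84 x 22 x 8 mm (top z 38 mm), four holes 9.5 mm wide, 18 mm apart on the centre line, the first 8 mm from its rear end. It is screwed down in slots, its centre anywhere from stand x 63 to 81 mm: not measured, so feel for the holes.
- carriage: Heel carriage: aluminium block 60 x 60 mm, top z 61 mm. Slides only along the stand's x, -4 to 98 mm. Origin: on the bench under the plunger's axis (its stand x is the travel); axes as the stand. Parked at 0 to 12 mm, plunger down behind the strip's end, which blocks it until the plunger is up. It takes 6 N to slide, about 13 N with the nose resting on the strip.
- knob (a point): Centre of the black plastic pull knob on the plunger: round, upright, 30 mm diameter, 24 mm high (12 mm above and below this point), at z 87.5 mm with the plunger fully down. Below it 14 mm is free above the carriage's top, but for a steel sleeve of 18 mm diameter. It rises with the plunger and moves with the carriage; pushed sideways it moves the carriage.
- plunger (a joint): How far the plunger is pulled up, m: 0 = nose fully down (in a hole, or behind the strip), 0.012 = up to its stop. Above 0.008 the nose (8 mm diameter, blunt) is clear of the strip; about 0.0075 means that it rests on the strip between holes. The spring pushes it down with 8 N at 0, 14 N at 0.008, 16 N at 0.012.
- pad_face (a point): Middle of the heel pad's face (bottom of its shallow rubber V), 100 mm ahead of the plunger's axis when the pad is out, at z 47 mm; the pad is 64 mm wide, z 28 to 66 mm, on two guide rods. The clog's heel, when nested in it, stands 2 mm ahead of this point.
- heel_pad (a joint): How far the heel pad is pressed in towards the carriage against its spring, m: 0 = fully out, 0.034 = hard against its end. The spring gives 2 N at 0 and 0.3 N more per mm (about 7 N half-way, 12 N at the end).
- toe_stop: Toe stop: aluminium angle with a rubber V, 90 mm wide, 45 mm high, fixed on the board on the stand's centre line. Origin: the bottom of the V, at the board's top; axes as the stand (the clog comes from -x). With the clog home, clog_toe is 3.3 mm before this point.
- clog: Rigid black moulded garden clog, 270 x 96 x 76 mm, 0.25 to 0.42 kg, standing loose on the board with its toe 6 to 12 mm short of home. Origin: centre of its underside; +x to the toe. Its heel is 60 mm high, its rearmost point at x -135 mm.
- clog_toe (a point): Foremost point of the clog's sole, at its underside.
- polish_tin: Round tin, 71 mm diameter, 22 mm high, beside the stand; origin under its centre. Leave alone.
- shoe_brush: Wooden shoe brush lying bristles down, 150 x 45 x 40 mm; origin under its centre. Leave alone.
- bottle: Clear bottle with cap, 62 mm diameter, 170 mm high; origin under its centre. Leave alone.
- shoehorn: Steel shoehorn lying flat, about 208 x 38 x 6 mm; origin under its centre. Leave alone.

How it is judged:
On the way, in this order (a step that is already met when the one before it is completed fails the run):
1. the plunger is pulled up clear of the strip (value of joint plunger above 0.0075 m), for 0.1 s.
2. the heel pad has pushed the clog home into the toe stop and is pressed in (x of clog_toe in the frame of toe_stop above -0.008 m and value of joint heel_pad above 0.006 m), for 0.2 s.
At the end, for the whole second after the job is handed in: The plunger is fully down in a hole of the strip (within 1.5 mm), the heel pad is pressed in by 6 to 28 mm of its 34, the clog stands flat with its toe home in the toe stop (within about 4.5 mm of fully seated), and all is at rest (all of step 2 and value of joint plunger below 0.0015 m and value of joint heel_pad below 0.028 m and angle between clog's own z axis and vertical below 0.06 rad and linear speed of each of clog, carriage below 0.01 m/s); the robot touches nothing.
It fails at once if the heel pad presses the clog with more than 20 N (driven hard against its end) (contact force between carriage and clog above 20 N).
It fails at once if the polish tin is disturbed (moved more than 30 mm) (distance of polish_tin from where it was at the start of the episode above 0.03 m).
It fails at once if the shoe brush is disturbed (moved more than 30 mm) (distance of shoe_brush from where it was at the start of the episode above 0.03 m).
It fails at once if the bottle is disturbed (moved more than 30 mm) (distance of bottle from where it was at the start of the episode above 0.03 m).
It fails at once if the shoehorn is disturbed (moved more than 30 mm) (distance of shoehorn from where it was at the start of the episode above 0.03 m).
It also fails if it takes over 58 s, if anything falls off the work surface, if the arm or the gripper's body presses on something with over 40 N, if the wrist force passes 120 N, or if a joint passes its speed limit or range.

### The arm

A 6-joint arm with a two-finger parallel gripper is mounted at the origin on the work surface. World frame = base frame: x ahead of the robot, y to its left, z up, the work surface at z = 0. Lengths are in m, angles in rad, forces in N, time in s.
With the tool pointing down it reaches from about 0.35 to 0.975 m from the base axis. Payload 4.9 kg.
Tool frame: the origin (TCP) lies at the very end of the fingers, on their centre line; the grasp point (between the pads) lies manip.grip_point_offset behind it (manip.grip_point_offset is the distance from the TCP to the grasp point, in m); z points along the fingers, y is the line along which they close (so a half turn about z gives the same grasp; the last joint's range is limited). The gripper opens to 85 mm and grips with 20 to 120 N. Pads are 22 mm wide; open, the fingers measure 114 mm over their backs; the gripper's body (76 mm by 85 mm) begins 54 mm behind the grasp point. The pads swing forward as they close: fully open they stand 13 mm farther back than shut.
Start: joints at [-1.25, 0.053, 1.613, -0, 1.476, -0.119], TCP at [0.266, -0.566, 0.231] pointing down, gripper open.
Joint ranges: [-3.01, 3.01], [-1.01, 2.22], [0.06, 2.58], [-1.02, 4.17], [0.09, 2.62], [-3.14, 3.14]. Speed limits (rad/s): [2.57, 2.57, 3.14, 3.14, 3.14, 3.14].

### API

Orientations are given as a unit quaternion [w, x, y, z].
In Python, from plant import manip gives the robot as it stands.
- The arm moves only by the shell command python3 -m crank 'ROWS' [OPENING]. ROWS is JSON, a list of rows, each an object of numbers: "x", "y", "z": the shift along the tool's x, y, z in cm; "turn": the turn about the tool's z in rad. In form: [{"x": .., "y": .., "z": .., "turn": ..}, ...]. A call has 1 to 5 rows; each row shifts and turns the commanded pose from where the row before left it, along the tool's axes as they then stand; what a row does not reach is not made up. A row lasts 1/10 s, in which the tool goes at most 50 mm and 8.59 degrees, less where a joint would pass 70% of its speed; a pose out of reach is approached as far as the arm can. A call with a gripper value outside its range is refused whole. OPENING is the opening in per cent of the stroke, from 0 (shut) to 100 (fully open), set as the call begins (- or left out, the last holds). The fingers move at their own pace and stop on an object; the grip force is fixed at half the most. Time passes only in rows, so rows that do not move let the fingers close. It gives the time, the measured TCP pose, the force, the opening and the grip force at its end, in the units of the state.
- manip.state(): the state, without advancing time (a new reading comes with each control period).
- manip.grab_frame(name): name is "scene" or "top"; returns (picture, depth): 400x640x3 uint8, red, green, blue; 400x640 float32, m along the optical axis (not along the pixel's ray), 0 where there is no reading.
- manip.camera_model(name): a dict with "mtx" (3x3 intrinsics, pixels), "k1" (the pictures are not rectified: a ray, as slopes to the right and down, at radius r is drawn at 1 + k1 r^2 times it, then the intrinsics apply), "world_to_cam" (4x4, takes a point from world to camera coordinates). Camera axes: x right, y down, z forward; pixel columns grow to the right and rows downward; lengths in m; the calibration is good to about 2 mm. A picture is of the moment at which its call begins. camera_model takes no time and is no camera call.
- manip.job_done(): hands the job in; it is judged then, once.
The state is a dict: "time": time; "joint_pos": joint angles; "joint_vel": joint speeds; "joint_efforts": joint torques, N m; "tool_pos": TCP position; "tool_rot": TCP orientation; "contact_force": force on the tool from outside, world axes, zero at the start; "ft_torque": the same for the moment, N m; "gripper_width": opening from 0.0 (shut) to 1.0 (fully open); "grasp_force": force on a finger pad.
Only numpy, scipy, OpenCV 4.12 (cv2) and the standard library are available. Lean on these libraries where they do the work, as an engineer would, in place of code of your own. Each camera call takes 0.05 s, during which the arm holds its last target. There are 200 camera calls.

## Working session

There is one attempt and no reset: what is moved stays moved. The work goes in short steps, Python scripts to look and compute and a shell command to move; the robot and the scene stay as the last step left them, time stands still between calls to the robot, and variables do not carry over. Pictures are saved under pics/ and viewed, at most 10 in all, crops included, and the job is handed in when it is done.

```bash
mkdir -p pics
python3 - <<'E'
from plant import manip
import cv2,numpy as np
for n in("scene","top"):
    p,d=manip.grab_frame(n); cv2.imwrite(f"pics/{n}0.png",p[:,:,::-1]); np.savez(f"{n}0.npz",p=p,d=d)
    m=manip.camera_model(n); print(n,m)
print(manip.state(),manip.grip_point_offset)
E
```

```text
scene {'mtx': array([[387.47950395,   0.        , 314.25140557],
       [  0.        , 387.47950395, 199.90135537],
       [  0.        ,   0.        ,   1.        ]]), 'k1': 0.00900977006243422, 'world_to_cam': array([[ 0.61082723,  0.79170592,  0.00958292, -0.34983983],
       [ 0.67192313, -0.51193267, -0.53520486, -0.33392354],
       [-0.41881904,  0.33335669, -0.84466794,  1.11792225],
       [ 0.        ,  0.        ,  0.        ,  1.        ]])}
top {'mtx': array([[360.93353964,   0.        , 315.29657439],
       [  0.        , 360.93353964, 198.41938056],
       [  0.        ,   0.        ,   1.        ]]), 'k1': -0.06925810840964419, 'world_to_cam': array([[ 0.04510016, -0.99897846,  0.00283134,  0.00884897],
       [-0.97855253, -0.04474791, -0.20107851,  0.56823846],
       [ 0.2009998 ,  0.00629805, -0.97957104,  0.70530579],
       [ 0.        ,  0.        ,  0.        ,  1.        ]])}
{'time': 0.1, 'joint_pos': array([-1.24999119e+00,  5.32663180e-02,  1.61418243e+00,  4.47790257e-06,
        1.47598141e+00, -1.18983287e-01]), 'joint_vel': array([-8.25331565e-05, -1.45220913e-03, -2.72756586e-03, -9.84258484e-04,
        6.44867915e-04,  1.14328784e-03]), 'joint_efforts': array([ 4.24321051e-04, -3.94903636e+01, -3.71362031e+01, -1.12579526e-04,
        3.93318624e-03, -2.46785299e-05]), 'tool_pos': array([ 0.26592279, -0.56497713,  0.23018578]), 'tool_rot': array([-9.14300347e-04,  9.75920165e-01,  2.18126084e-01, -9.03372519e-05]), 'contact_force': array([-0.57552493,  0.72687028, -0.86388396]), 'ft_torque': array([0.01986983, 0.05981541, 0.02448792]), 'grasp_force': 0.0, 'gripper_width': 1.002512942888112} 0.0187
```

View pics/top0.png

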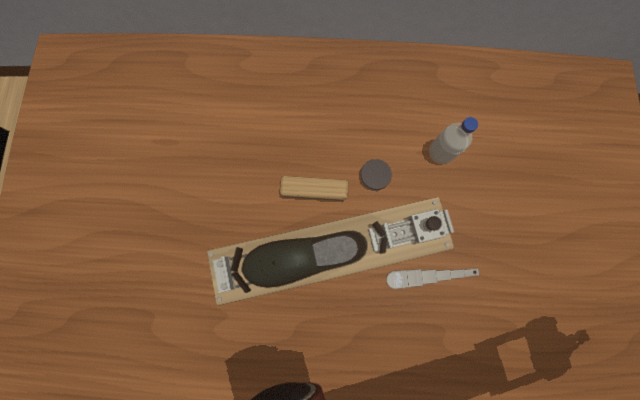

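View pics/scene0.png

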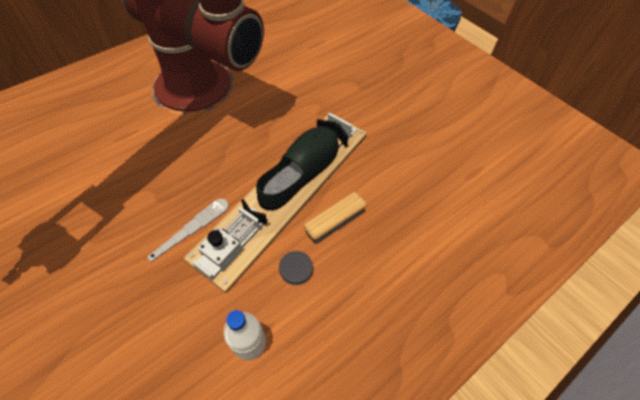

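Top view: knob at about (433,224), carriage (430,226), strip (400,233), clog (305,258), toe stop (235,272). The scene view shows the knob at (216,239). The stand runs along about +y, with the bottle, tin and shoehorn close by.

```bash
cat > h.py <<'E'
import numpy as np,cv2
from plant import manip
def rays(n,uv):
    m=manip.camera_model(n);uv=np.asarray(uv,float).reshape(-1,1,2)
    s=cv2.undistortPoints(uv,m["mtx"],np.array([m["k1"],0,0,0,0.]))[:,0]
    T=m["world_to_cam"];R=T[:3,:3];return -R.T@T[:3,3],np.c_[s,np.ones(len(s))]@R
def plane(n,uv,z):
    c,r=rays(n,uv);return c+r*((z-c[2])/r[:,2])[:,None]
def cloud(n,d):
    v,u=np.mgrid[:400,:640];c,r=rays(n,np.c_[u.ravel(),v.ravel()])
    return (c+r*d.reshape(-1,1)).reshape(400,640,3)
def project(n,P):
    m=manip.camera_model(n);T=m["world_to_cam"]
    return cv2.projectPoints(np.atleast_2d(P).astype(float),cv2.Rodrigues(T[:3,:3])[0],T[:3,3],m["mtx"],np.array([m["k1"],0,0,0,0.]))[0][:,0]
E
python3 - <<'E'
from h import *
for n,k in(("top",(433,224)),("scene",(216,239))):
    f=np.load(n+"0.npz");P=cloud(n,f["d"]);p=f["p"];g=cv2.cvtColor(p,cv2.COLOR_RGB2GRAY)
    x,y=k
    # board
    z=P[...,2];roi=np.zeros((400,640),np.uint8)
    if n=="top": roi[190:310,200:460]=1
    else: roi[105:295,180:375]=1
    m=((z>.010)&(roi>0)&(f["d"]>0)).astype(np.uint8)
    c=max(cv2.findContours(m,0,1)[0],key=cv2.contourArea)
    mb=np.zeros_like(m);cv2.drawContours(mb,[c],-1,1,-1)
    pts=P[(mb>0)&(abs(z-.018)<.006)]
    r=cv2.minAreaRect((pts[:,:2]*1000).astype(np.float32));print(n,"board",r,cv2.boxPoints(r).tolist(), np.median(pts[:,2]))
    # knob: dark blob, high
    w=np.zeros_like(m);w[y-14:y+15,x-14:x+15]=1
    km=((g<60)&(w>0)).astype(np.uint8);num,l,st,ce=cv2.connectedComponentsWithStats(km)
    i=1+np.argmax(st[1:,4]);print("knob",st[i],ce[i],plane(n,ce[i],.0935), "zmax",np.percentile(z[l==i],[10,50,90]))
    top=(w>0)&(z>.092)&(g<80);print(P[top][:,:3].mean(0),P[top].min(0),P[top].max(0))
E
python3 - <<'E'
import cv2
a=cv2.imread("pics/top0.png")[185:285,350:490];b=cv2.imread("pics/scene0.png")[190:290,150:290]
cv2.imwrite("pics/crop0.png",cv2.resize(cv2.vconcat([a,b]),None,fx=3,fy=3,interpolation=2))
E
```

```text
top board ((463.54888916015625, -3.92388916015625), (120.86791229248047, 529.998779296875), 15.761285781860352) [[333.4053649902344, 234.69630432128906], [477.36895751953125, -275.3754577636719], [593.6923828125, -242.54408264160156], [449.72882080078125, 267.5276794433594]] 0.018191183438638014
knob [426 217  15  13  96] [432.70833333 222.42708333] [[ 0.52161299 -0.20272463  0.0935    ]] zmax [0.09449406 0.09910776 0.10058532]
[ 0.51972155 -0.20217703  0.09928089] [ 0.50744767 -0.21626268  0.09203426] [ 0.5338979  -0.18979691  0.10287246]
scene board ((465.496826171875, -3.455352783203125), (120.74365234375, 531.3057861328125), 15.651026725769043) [[335.6962585449219, 236.06088256835938], [479.0306091308594, -275.5455017089844], [595.29736328125, -242.97158813476562], [451.9630432128906, 268.6347961425781]] 0.017989009445620985
knob [208 231  15  16 175] [215.20571429 238.24      ] [[ 0.52474463 -0.20623161  0.0935    ]] zmax [0.08685055 0.09880366 0.1007516 ]
[ 0.5269091  -0.20669123  0.10310697] [ 0.50887251 -0.26664297  0.09240029] [ 0.90626978 -0.1941863   0.76890807]
```

View pics/crop0.png

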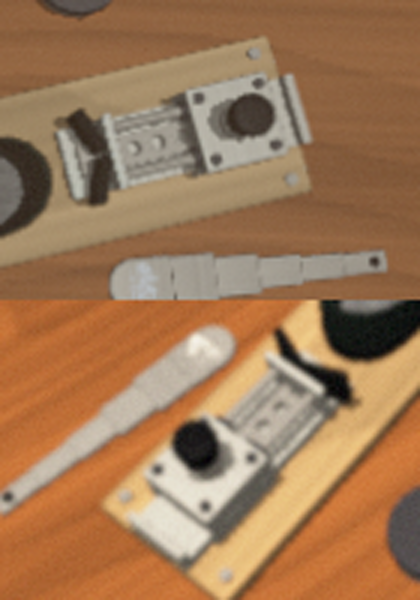

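The crop shows the two visible strip holes at about (394,234) and (402,232) in full-image top pixels, and the pad V at about (378,238). The knob is centred on the carriage.

```bash
cat >> h.py <<'E'
e=np.array([-.2708,.9626]);nn=np.array([-.9626,-.2708]);O=np.array([.4645,-.0037])-.22*e
def stand(P):
    q=np.atleast_2d(P)[:,:2]-O;return np.round(np.c_[q@e,q@nn]*1000,1)
E
python3 - <<'E'
from h import *
print("O",O,"holes top",stand(plane("top",[(394.3,234.3),(402.3,232.3)],.036)).tolist(),"scene",stand(plane("scene",[(150+264/3,190+127/3),(150+283/3,190+105/3)],.036)).tolist())
print("knob",stand([[.5216,-.2027],[.5247,-.2062]]).tolist())
for n in("top","scene"):
    f=np.load(n+"0.npz");P=cloud(n,f["d"]);z=P[...,2];q=P[...,:2]-O;s=q@e*1000;t=q@nn*1000
    ok=(f["d"]>0)&(abs(t)<60)&(s>-50)&(s<490)
    prof=[(a,round(float(np.percentile(z[ok&(abs(t)<12)&(s>=a)&(s<a+6)],90))*1000) if (ok&(abs(t)<12)&(s>=a)&(s<a+6)).any() else None) for a in range(-48,490,6)]
    print(n,prof)
    g=cv2.cvtColor(f["p"],cv2.COLOR_RGB2GRAY)
    c=ok&(abs(t)<46)&(z>.03)&(g<90)
    print("dark s range clog", [ (round(float(s[c&(abs(t-b)<6)&(s>110)&(s<400)].min())),round(float(s[c&(abs(t-b)<6)&(s<440)].max()))) for b in (-36,-24,-12,0,12,24,36) ])
    for nm,uv in(("bottle",(450,145)),("tin",(376,175)),("horn",(437,277))):
        if n=="top":print(nm,P[uv[1],uv[0]])
E
```

```text
O [ 0.524076 -0.215472] holes top [[81.0, 1.1], [63.0, 0.9]] scene [[61.4, -1.9], [82.6, -0.7]]
knob [[13.0, -1.1], [8.8, -3.1]]
top [(-48, 42), (-42, 44), (-36, 32), (-30, None), (-24, 60), (-18, 63), (-12, None), (-6, 100), (0, 101), (6, 101), (12, 101), (18, 100), (24, 98), (30, 63), (36, 62), (42, 58), (48, 40), (54, 39), (60, 40), (66, 39), (72, 39), (78, 40), (84, 40), (90, 39), (96, 65), (102, 66), (108, 67), (114, 52), (120, 37), (126, 31), (132, 20), (138, 20), (144, 77), (150, 80), (156, 66), (162, 39), (168, 39), (174, 38), (180, 38), (186, 38), (192, 39), (198, 38), (204, 38), (210, 39), (216, 38), (222, 38), (228, 39), (234, 38), (240, 39), (246, 39), (252, 43), (258, 87), (264, 91), (270, 91), (276, 92), (282, 94), (288, 95), (294, 95), (300, 94), (306, 94), (312, 93), (318, 92), (324, 92), (330, 91), (336, 89), (342, 88), (348, 86), (354, 84), (360, 83), (366, 81), (372, 78), (378, 76), (384, 74), (390, 71), (396, 66), (402, 61), (408, 55), (414, 20), (420, 61), (426, 62), (432, 49), (438, 65), (444, 64), (450, 26), (456, 25), (462, 25), (468, 25), (474, 20), (480, 19)
[... 646 characters left out ...]
 (174, 38), (180, 37), (186, 39), (192, 38), (198, 38), (204, 38), (210, 38), (216, 38), (222, 38), (228, 38), (234, 38), (240, 38), (246, 38), (252, 84), (258, 87), (264, 90), (270, 91), (276, 93), (282, 94), (288, 94), (294, 94), (300, 95), (306, 93), (312, 92), (318, 92), (324, 90), (330, 89), (336, 89), (342, 88), (348, 85), (354, 84), (360, 81), (366, 79), (372, 78), (378, 75), (384, 72), (390, 68), (396, 65), (402, 57), (408, None), (414, 57), (420, 61), (426, 62), (432, 62), (438, 64), (444, 61), (450, None), (456, None), (462, None), (468, None), (474, None), (480, 19), (486, None)]
dark s range clog [(113, 417), (110, 438), (110, 438), (144, 439), (110, 438), (110, 438), (114, 414)]
```

```bash
python3 -m crank '[{"turn":0.083},{"turn":0.083},{"x":3.4,"y":-2.7},{"x":3.4,"y":-2.7},{"x":3.4,"y":-2.7}]' 75
python3 -m crank '[{"x":3.4,"y":-2.7},{"x":3.4,"y":-2.7},{"x":3.4,"y":-2.7},{"x":3.4,"y":-2.7},{"x":3.4,"y":-2.7}]'
python3 -m crank '[{"x":3.4,"y":-2.7},{"x":3.4,"y":-2.7},{},{}]'
cat >> h.py <<'E'
def rel(travel=.0105,z=.069):
    """remaining shift in tool axes (cm) to knob, and tool stand coords"""
    from scipy.spatial.transform import Rotation as Ro
    s=manip.state();w,x,y,zz=s["tool_rot"];R=Ro.from_quat([x,y,zz,w])
    d=np.r_[O+travel*e,z]-s["tool_pos"]
    print("t",round(s["time"],2),"stand",stand(s["tool_pos"])[0],"z",round(s["tool_pos"][2]*1000,1),"shift cm",np.round(R.inv().apply(d)*100,2),"tool y",np.round(R.as_matrix()[:,1],3),"F",np.round(s["contact_force"],1),"Fx",round(float(s["contact_force"][:2]@e),1),"w",round(s["gripper_width"],3),"g",round(s["grasp_force"],1))
E
python3 -c "from h import *;rel()"
```

```text
t 0.1 stand [-266.5  343.1] z 230.2 shift cm [ 38.41 -21.64  16.17] tool y [ 0.426 -0.905 -0.002] F [-0.6  0.7 -0.9] Fx 0.9 w 1.003 g 0.0schema error: expected keys x, y, z, turn
schema error: expected keys x, y, z, turn
schema error: expected keys x, y, z, turn
```

```bash
python3 -m crank '[{"x":0,"y":0,"z":0,"turn":0.083},{"x":0,"y":0,"z":0,"turn":0.083},{"x":3.4,"y":-2.7,"z":0,"turn":0},{"x":3.4,"y":-2.7,"z":0,"turn":0},{"x":3.4,"y":-2.7,"z":0,"turn":0}]' 75
python3 -m crank '[{"x":3.4,"y":-2.7,"z":0,"turn":0},{"x":3.4,"y":-2.7,"z":0,"turn":0},{"x":3.4,"y":-2.7,"z":0,"turn":0},{"x":3.4,"y":-2.7,"z":0,"turn":0},{"x":3.4,"y":-2.7,"z":0,"turn":0}]'
python3 -m crank '[{"x":3.4,"y":-2.7,"z":0,"turn":0},{"x":3.4,"y":-2.7,"z":0,"turn":0},{"x":0,"y":0,"z":0,"turn":0},{"x":0,"y":0,"z":0,"turn":0}]'
python3 -c "from h import *;rel()"
```

```text
time: 0.6
tool_pos: [0.3427, -0.4586, 0.2306]
tool_rot: [-0.001, 0.991, 0.136, -0.0]
contact_force: [0.1, -0.2, 0.1]
gripper_width: 0.751
grasp_force: 0.0
time: 1.1
tool_pos: [0.4701, -0.2822, 0.2308]
tool_rot: [-0.0, 0.991, 0.136, -0.0]
contact_force: [-0.3, -0.3, -0.1]
gripper_width: 0.755
grasp_force: 0.0
time: 1.5
tool_pos: [0.5204, -0.2129, 0.2307]
tool_rot: [-0.0, 0.991, 0.137, -0.001]
contact_force: [-1.8, -0.2, 0.4]
gripper_width: 0.754
grasp_force: 0.0
t 1.5 stand [3.5 2.8] z 230.7 shift cm [ 0.3  -0.7  16.17] tool y [ 0.272 -0.962 -0.   ] F [-1.8 -0.2  0.4] Fx 0.3 w 0.754 g 0.0
```

```bash
python3 -m crank '[{"x":0.3,"y":-0.7,"z":3,"turn":0},{"x":0,"y":0,"z":4,"turn":0},{"x":0,"y":0,"z":3,"turn":0},{"x":0,"y":0,"z":3,"turn":0},{"x":0,"y":0,"z":2,"turn":0}]'
python3 -m crank '[{"x":0,"y":0,"z":1.2,"turn":0},{"x":0,"y":0,"z":0,"turn":0}]'
python3 -m crank '[{"x":0,"y":0,"z":0,"turn":0},{"x":0,"y":0,"z":0,"turn":0},{"x":0,"y":0,"z":0,"turn":0},{"x":0,"y":0,"z":0,"turn":0},{"x":0,"y":0,"z":0,"turn":0}]' 15
python3 -c "from h import *;rel()"
```

```text
time: 2.0
tool_pos: [0.5191, -0.2069, 0.0784]
tool_rot: [-0.001, 0.991, 0.135, -0.002]
contact_force: [-0.5, 0.1, -0.6]
gripper_width: 0.751
grasp_force: 0.0
time: 2.2
tool_pos: [0.5195, -0.2064, 0.0672]
tool_rot: [-0.001, 0.991, 0.136, -0.002]
contact_force: [-0.5, 0.2, -0.1]
gripper_width: 0.75
grasp_force: 0.0
time: 2.7
tool_pos: [0.5223, -0.2062, 0.0715]
tool_rot: [0.0, 0.991, 0.137, 0.001]
contact_force: [-2.6, 3.1, 5.6]
gripper_width: 0.332
grasp_force: 59.1
t 2.7 stand [ 9.4 -0.8] z 71.5 shift cm [-0.08 -0.11  0.24] tool y [ 0.27  -0.963  0.001] F [-2.6  3.1  5.6] Fx 3.7 w 0.332 g 59.1
```

```bash
python3 -m crank '[{"x":0,"y":0,"z":-0.4,"turn":0},{"x":0,"y":0,"z":-0.3,"turn":0},{"x":0,"y":0,"z":-0.3,"turn":0},{"x":0,"y":0,"z":0,"turn":0},{"x":0,"y":0,"z":0,"turn":0}]'
python3 -c "
from h import *;rel()
p,d=manip.grab_frame('scene');a=p[190:290,150:290,::-1]
P=cloud('scene',d);q=P[...,:2]-O
cv2.imwrite('pics/s1.png',cv2.resize(a,None,fx=4,fy=4,interpolation=2))"
```

```text
time: 3.2
tool_pos: [0.5219, -0.2061, 0.0779]
tool_rot: [0.0, 0.991, 0.136, 0.001]
contact_force: [7.4, -1.6, -13.3]
gripper_width: 0.329
grasp_force: 60.1
t 3.2 stand [ 9.6 -0.5] z 77.9 shift cm [-0.05 -0.09  0.89] tool y [ 0.27  -0.963  0.001] F [  7.4  -1.6 -13.3] Fx -3.6 w 0.329 g 60.1
```

View pics/s1.png

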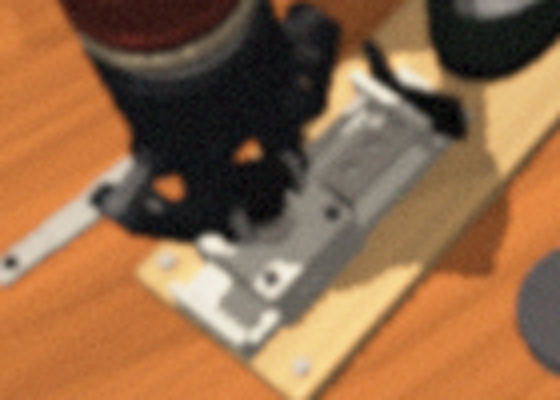

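The gripper holds the knob and the plunger is about 7 mm up, by force and height. I'll lift it further.

```bash
python3 -m crank '[{"x":0,"y":0,"z":-0.3,"turn":0},{"x":0,"y":0,"z":-0.15,"turn":0},{"x":0,"y":0,"z":0,"turn":0},{"x":0,"y":0,"z":0,"turn":0}]'
python3 -c "from h import *;rel()"
python3 -m crank '[{"x":0,"y":-0.4,"z":0,"turn":0},{"x":0,"y":-0.4,"z":0,"turn":0},{"x":0,"y":-0.4,"z":0,"turn":0},{"x":0,"y":-0.4,"z":0,"turn":0},{"x":0,"y":-0.4,"z":0,"turn":0}]'
python3 -c "from h import *;rel()"
```

```text
time: 3.65
tool_pos: [0.5219, -0.2061, 0.0818]
tool_rot: [0.001, 0.991, 0.136, 0.001]
contact_force: [8.0, -2.7, -14.9]
gripper_width: 0.335
grasp_force: 60.2
t 3.65 stand [ 9.7 -0.5] z 81.8 shift cm [-0.05 -0.09  1.28] tool y [ 0.27  -0.963  0.001] F [  8.   -2.7 -14.9] Fx -4.7 w 0.335 g 60.2
time: 4.15
tool_pos: [0.5165, -0.1871, 0.0819]
tool_rot: [0.001, 0.991, 0.136, 0.001]
contact_force: [9.7, -4.0, -15.5]
gripper_width: 0.326
grasp_force: 60.2
t 4.15 stand [29.4 -0.4] z 81.9 shift cm [-0.05  1.88  1.29] tool y [ 0.27  -0.963  0.002] F [  9.7  -4.  -15.5] Fx -6.5 w 0.326 g 60.2
```

```bash
python3 -m crank '[{"x":0,"y":-0.3,"z":0,"turn":0},{"x":0,"y":-0.3,"z":0,"turn":0},{"x":0,"y":-0.3,"z":0,"turn":0},{"x":0,"y":-0.2,"z":0,"turn":0}]' >/dev/null
for i in 1 2 3 4 5 6; do python3 -c "from h import *;rel()"|cut -c1-190; python3 -m crank '[{"x":0,"y":-0.15,"z":0,"turn":0},{"x":0,"y":-0.15,"z":0,"turn":0},{"x":0,"y":0,"z":0,"turn":0}]'>/dev/null; done;python3 -c "from h import *;rel()"
```

```text
t 4.55 stand [40.4 -0.4] z 81.9 shift cm [-0.04  2.99  1.3 ] tool y [ 0.27  -0.963  0.002] F [  9.9  -4.1 -15.5] Fx -6.6 w 0.33 g 60.2
t 4.85 stand [42.9 -0.5] z 82.1 shift cm [-0.05  3.24  1.32] tool y [ 0.27  -0.963  0.003] F [  9.5  -5.3 -14.7] Fx -7.7 w 0.327 g 60.2
t 5.15 stand [45.8 -0.4] z 82.2 shift cm [-0.04  3.53  1.33] tool y [ 0.27  -0.963  0.003] F [  8.7  -5.3 -16.4] Fx -7.5 w 0.331 g 60.3
t 5.45 stand [48.8 -0.4] z 82.1 shift cm [-0.04  3.83  1.33] tool y [ 0.27  -0.963  0.003] F [  9.7  -5.2 -15.5] Fx -7.6 w 0.333 g 60.3
t 5.75 stand [51.6 -0.4] z 82.2 shift cm [-0.04  4.11  1.33] tool y [ 0.27  -0.963  0.004] F [  9.3  -5.9 -16.1] Fx -8.2 w 0.329 g 60.3
t 6.05 stand [54.4 -0.4] z 82.3 shift cm [-0.05  4.38  1.35] tool y [ 0.27  -0.963  0.004] F [  8.1  -7.6 -16. ] Fx -9.5 w 0.335 g 60.3
t 6.35 stand [57.1 -0.5] z 82.4 shift cm [-0.05  4.65  1.36] tool y [ 0.27  -0.963  0.005] F [  8.3  -7.2 -16.3] Fx -9.2 w 0.337 g 60.3
```

```bash
python3 -m crank '[{"x":0,"y":-0.15,"z":0,"turn":0},{"x":0,"y":-0.15,"z":0,"turn":0},{"x":0,"y":0,"z":0,"turn":0},{"x":0,"y":0,"z":0,"turn":0}]'>/dev/null
python3 - <<'E'
from h import *;rel()
for k in("0","1"):
  for n in("top","scene"):
    if k=="0": f=np.load(n+"0.npz");p,d=f["p"],f["d"]
    else:
        p,d=manip.grab_frame(n)
        if n=="scene": a=p[100:280,160:380,::-1]; cv2.imwrite("pics/s2.png",cv2.resize(a,None,fx=3,fy=3,interpolation=2))
    P=cloud(n,d);z=P[...,2];q=P[...,:2]-O;s=q@e*1000;t=q@nn*1000
    pad=(d>0)&(abs(z-.066)<.004)&(abs(t)<30)&(s>70)&(s<165)
    heel=(d>0)&(abs(t)<8)&(z>.07)&(z<.084)&(s>125)&(s<180)
    for b in(-25,-20,20,25):
        m=pad&(abs(t-b)<3)
        if m.any():print(k,n,"pad t",b,np.round(np.percentile(s[m],[5,50,95]),1),end=" ")
    print("heel",np.round(np.percentile(s[heel],[5,50]),1) if heel.any() else None)
    tn=(d>0)&(abs(t)<8)&(z>.05)&(z<.072)&(s>385)&(s<418);print("toe",np.round(np.median(s[tn]),1) if tn.any() else None)
E
```

```text
t 6.75 stand [59.8 -0.4] z 82.4 shift cm [-0.04  4.92  1.37] tool y [ 0.27  -0.963  0.005] F [  9.8  -7.6 -15.7] Fx -10.0 w 0.335 g 60.3
0 top pad t -25 [100.3 115.8 120.4] 0 top pad t -20 [ 97.6 113.2 121.1] 0 top pad t 20 [ 99.6 111.7 119.8] 0 top pad t 25 [102.3 114.3 118.5] heel [149.5 152.9]
toe 397.8
0 scene pad t -25 [ 98.4 113.7 163.1] 0 scene pad t -20 [ 97.9 113.9 162.9] 0 scene pad t 20 [ 97.4 110.8 120.6] 0 scene pad t 25 [ 98.7 114.2 130.7] heel [147.7 149.8]
toe 393.3
1 top pad t -25 [ 74.1 144.8 156.9] 1 top pad t -20 [ 75.8 137.9 155.2] 1 top pad t 20 [135.8 148.5 155.1] 1 top pad t 25 [134.9 150.8 156.8] heel [157.7 160.2]
toe 405.5
1 scene pad t -25 [ 77.6 147.9 154.9] 1 scene pad t -20 [ 79.  142.7 164.2] 1 scene pad t 20 [134.7 148.2 159. ] 1 scene pad t 25 [136.8 151.4 156. ] heel [155.  157.3]
toe 402.7
```

View pics/s2.png

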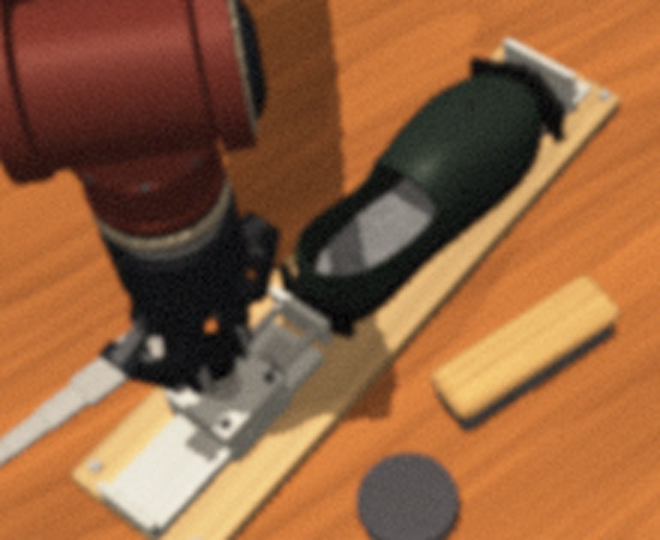

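The view shows the pad against the heel and the clog in the toe stop. The clog moved about 8 mm and the pad is compressed about 5–13 mm at travel 60. The hole near 63 is the one to use, so I'll lower the nose onto the strip.

```bash
for i in 1 2 3; do python3 -m crank '[{"x":0,"y":0,"z":0.2,"turn":0},{"x":0,"y":0,"z":0,"turn":0},{"x":0,"y":0,"z":0,"turn":0}]'>/dev/null;python3 -c "from h import *;rel()"; done
```

```text
t 7.15 stand [59.8 -0.5] z 80.7 shift cm [-0.05  4.93  1.19] tool y [ 0.27  -0.963  0.005] F [  8.7  -7.9 -14.7] Fx -10.0 w 0.328 g 60.4
t 7.45 stand [59.8 -0.5] z 79.1 shift cm [-0.05  4.92  1.03] tool y [ 0.27  -0.963  0.005] F [  8.8  -7.5 -12.9] Fx -9.6 w 0.331 g 60.8
t 7.75 stand [59.7 -0.6] z 78.7 shift cm [-0.06  4.91  0.99] tool y [ 0.27  -0.963  0.005] F [ 3.1 -5.6 -4.2] Fx -6.3 w 0.333 g 61.7
```

The nose now rests on the strip (Fz has dropped, z 78.7). Next I slide forward, feeling for a drop.

```bash
python3 -m crank '[{"x":0,"y":0,"z":0.1,"turn":0},{"x":0,"y":0,"z":0,"turn":0}]'>/dev/null;python3 -c "from h import *;rel()"; for i in 1 2 3 4 5 6; do python3 -m crank '[{"x":0,"y":-0.04,"z":0,"turn":0},{"x":0,"y":-0.03,"z":0,"turn":0},{"x":0,"y":0,"z":0,"turn":0}]'>/dev/null;python3 -c "from h import *;rel()"; done
```

```text
t 7.95 stand [59.7 -0.7] z 78.5 shift cm [-0.07  4.91  0.97] tool y [ 0.27  -0.963  0.005] F [ 1.2 -5.1  0.8] Fx -5.2 w 0.329 g 61.9
t 8.25 stand [59.8 -0.7] z 78.6 shift cm [-0.07  4.92  0.99] tool y [ 0.27  -0.963  0.006] F [ 1.3 -8.3 -0.1] Fx -8.3 w 0.335 g 61.9
t 8.55 stand [59.8 -0.7] z 78.6 shift cm [-0.07  4.93  1.  ] tool y [ 0.27  -0.963  0.008] F [ 2.  -9.5 -1.1] Fx -9.7 w 0.333 g 61.8
t 8.85 stand [59.9 -0.7] z 78.6 shift cm [-0.07  4.93  1.  ] tool y [ 0.27  -0.963  0.009] F [  3.2 -12.3  -2.5] Fx -12.7 w 0.334 g 61.8
t 9.15 stand [60.  -0.7] z 78.7 shift cm [-0.07  4.94  1.02] tool y [ 0.27  -0.963  0.01 ] F [  4.  -13.9  -4.1] Fx -14.5 w 0.33 g 61.7
t 9.45 stand [60.9 -0.8] z 78.5 shift cm [-0.08  5.03  1.  ] tool y [ 0.27  -0.963  0.01 ] F [  4.4 -14.1  -3.4] Fx -14.8 w 0.33 g 61.5
t 9.75 stand [61.8 -0.7] z 78.3 shift cm [-0.07  5.12  0.98] tool y [ 0.27  -0.963  0.009] F [  3.7 -12.6  -5.8] Fx -13.1 w 0.331 g 61.4
```

```bash
python3 -m crank '[{"x":0,"y":0,"z":0.1,"turn":0},{"x":0,"y":0,"z":0,"turn":0}]'>/dev/null;python3 -c "from h import *;rel()"; for i in 1 2 3 4; do python3 -m crank '[{"x":0,"y":-0.03,"z":0,"turn":0},{"x":0,"y":-0.03,"z":0,"turn":0},{"x":0,"y":0,"z":0,"turn":0}]'>/dev/null;python3 -c "from h import *;rel()"; done
```

```text
t 9.95 stand [63.  -0.6] z 75.9 shift cm [-0.05  5.24  0.73] tool y [ 0.27  -0.963  0.007] F [  7.9  -9.8 -11. ] Fx -11.5 w 0.327 g 60.7
t 10.25 stand [63.8 -0.5] z 75.5 shift cm [-0.05  5.32  0.69] tool y [ 0.27  -0.963  0.007] F [  7.7 -10.9 -11.2] Fx -12.6 w 0.331 g 60.7
t 10.55 stand [64.4 -0.6] z 75.5 shift cm [-0.06  5.38  0.69] tool y [ 0.27  -0.963  0.007] F [  7.7 -10.7 -12.5] Fx -12.4 w 0.333 g 60.7
t 10.85 stand [64.5 -0.6] z 75.6 shift cm [-0.06  5.39  0.7 ] tool y [ 0.27  -0.963  0.008] F [  8.6 -12.1 -13. ] Fx -14.0 w 0.335 g 60.7
t 11.15 stand [64.5 -0.6] z 75.6 shift cm [-0.05  5.4   0.71] tool y [ 0.27  -0.963  0.009] F [  8.5 -14.6 -13.1] Fx -16.4 w 0.336 g 60.7
```

The nose fell into the hole: z dropped 3 mm and it stops at about 64.5. I'll ease back to the middle and lower it fully.

```bash
python3 -m crank '[{"x":0,"y":0.15,"z":0,"turn":0},{"x":0,"y":0,"z":0.2,"turn":0},{"x":0,"y":0,"z":0.2,"turn":0},{"x":0,"y":0,"z":0.15,"turn":0},{"x":0,"y":0,"z":0,"turn":0}]'>/dev/null;python3 -c "from h import *;rel()"
python3 -m crank '[{"x":0,"y":0,"z":0,"turn":0},{"x":0,"y":0,"z":0,"turn":0},{"x":0,"y":0,"z":0,"turn":0},{"x":0,"y":0,"z":0,"turn":0},{"x":0,"y":0,"z":0,"turn":0}]' 60;python3 -c "from h import *;rel()"
```

```text
t 11.65 stand [64.3 -0.7] z 71.5 shift cm [-0.07  5.38  0.29] tool y [ 0.27  -0.963  0.006] F [ 3.5 -7.8 -2.4] Fx -8.4 w 0.334 g 61.8
time: 12.15
tool_pos: [0.5059, -0.1509, 0.0703]
tool_rot: [-0.0, 0.991, 0.137, -0.0]
contact_force: [-0.4, -0.7, -0.7]
gripper_width: 0.603
grasp_force: 0.0
t 12.15 stand [67.1 -0. ] z 70.3 shift cm [0.   5.66 0.13] tool y [ 0.271 -0.963 -0.   ] F [-0.4 -0.7 -0.7] Fx -0.6 w 0.603 g 0.0
```

```bash
python3 -m crank '[{"x":0,"y":0.3,"z":0,"turn":0},{"x":0,"y":0,"z":-2,"turn":0},{"x":0,"y":0,"z":-4,"turn":0},{"x":0,"y":0,"z":-4,"turn":0},{"x":0,"y":0,"z":-4,"turn":0}]'>/dev/null
python3 -m crank '[{"x":-4,"y":0,"z":-2,"turn":0},{"x":-4,"y":0,"z":0,"turn":0},{"x":-4,"y":0,"z":0,"turn":0},{"x":-4,"y":0,"z":0,"turn":0},{"x":0,"y":0,"z":0,"turn":0}]'
python3 - <<'E'
from h import *
ims=[]
for n in("top","scene"):
    p,d=manip.grab_frame(n)
    P=cloud(n,d);z=P[...,2];q=P[...,:2]-O;s=q@e*1000;t=q@nn*1000;g=p.mean(2)
    k=(d>0)&(abs(t)<16)&(s>40)&(s<90)&(g<75)&(z>.088)&(z<.115)
    if k.any():print(n,"knob",np.round([s[k].min(),s[k].max(),np.percentile(z[k],75)*1000],1))
    f=np.load(n+"0.npz");P=cloud(n,f["d"]);q=P[...,:2]-O;k=(abs(q@nn)<.016)&(q@e>-.02)&(q@e<.04)&(f["p"].mean(2)<75)&(P[...,2]>.088);print("ref",np.round([(q@e)[k].min()*1e3,(q@e)[k].max()*1e3,np.percentile(P[...,2][k],75)*1000],1))
    for b in(-25,-20,20,25):
        m=(d>0)&(abs(z-.066)<.004)&(s>110)&(s<165)&(abs(t-b)<3)
        if m.any():print(b,np.round(np.median(s[m]),1),end=" ")
    c=p[180:310,200:460,::-1] if n=="top" else p[100:290,150:380,::-1]
    cv2.imwrite(f"pics/end_{n}.png",cv2.resize(c,None,fx=3,fy=3,interpolation=2))
E
```

```text
time: 13.15
tool_pos: [0.3501, -0.1981, 0.2303]
tool_rot: [0.001, 0.991, 0.134, -0.0]
contact_force: [1.2, -0.4, 0.2]
gripper_width: 0.602
grasp_force: 0.0
top knob [ 50.   78.  100.3]
ref [-1.000e-01  2.650e+01  1.003e+02]
-25 152.4 -20 151.4 20 150.0 25 151.1 scene knob [ 47.3  71.8 100.1]
ref [ -4.1  22.2 100. ]
-25 149.9 -20 149.1 20 148.2 25 150.2
```

View pics/end_top.png

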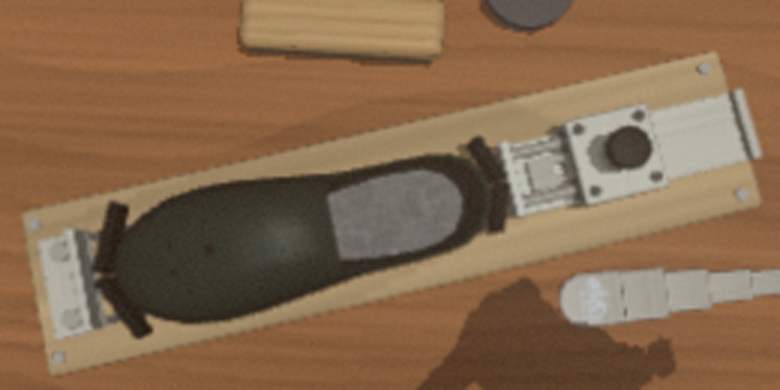

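View pics/end_scene.png

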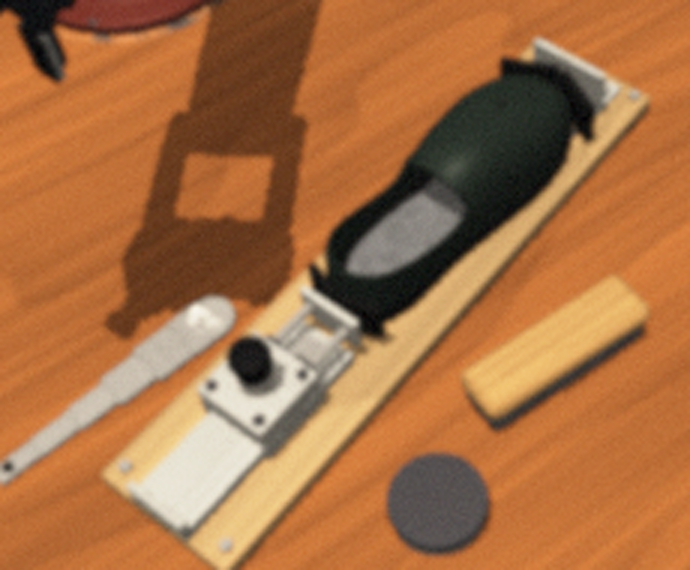

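Both views show the knob back at its starting height (100 mm top), so the plunger is fully down. The carriage has moved about 51 mm and the pad about 37, so the pad is pressed in about 14 mm. The clog is flat in the toe V and the other things are untouched.

```bash
python3 -c "from plant import manip;print(manip.job_done())"
```

```text
the job is handed in; nothing more can be done
None
```

The job is handed in, with no verdict returned: the clog is home in the toe stop, the heel pad is pressed in about 14 mm by camera measurement, and the plunger is fully down in the hole near 63 mm.

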